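# Clamp a marked-out sheet for filing

## Robot

A 6-joint arm with a two-finger parallel gripper is mounted at the origin on a cart in front of the work surface, level with it; the furniture and walls round the work are solid. World frame = base frame: x ahead of the robot, y to its left, z up, the work surface at z = 0. Lengths are in m, angles in rad, forces in N, time in s.
With the tool pointing down it reaches from about 0.325 to 0.85 m from the base axis. Payload 15.5 kg.
Tool frame: the origin (TCP) lies at the very end of the fingers, on their centre line; the grasp point (between the pads) lies 19 mm behind it (pinch_z is the distance from the TCP to the grasp point, in m); z points along the fingers, y is the line along which they close (so a half turn about z gives the same grasp; the last joint's range is limited). The gripper opens to 91 mm and grips with 3 to 60 N. Pads are 32 mm wide; open, the fingers measure 118 mm over their backs; the gripper's body (76 mm by 178 mm) begins 60 mm behind the grasp point.
Start: joints at [1.091, 0.494, 1.345, -0, 1.302, -0.096], TCP at [0.234, 0.58, 0.214] pointing down, gripper open.
Joint ranges: [-2.91, 2.91], [-0.82, 2.16], [0.22, 2.67], [-1.22, 4.37], [0.12, 2.79], [-3.08, 3.08]. Speed limits (rad/s): [1.89, 1.89, 2.57, 3.01, 3.01, 3.01].

## Interface

Orientations are given as a rotation vector (axis times angle).
In Python, from workcell import get_obs, grab_frame, calibration, close_job, pinch_z gives the robot as it stands. The module is installed in compiled form; this text tells all that it offers.
- The arm moves only by the tool drive_tool, never from a script. Its arguments are lists of equal length, an entry for each row: "xyz": the shift along the world's x, y, z each as a share of 0.12 m, from -1 to 1, a list of three; "angular": the turn, a rotation vector about the world's x, y, z each as a share of pi/4 rad, from -1 to 1, a list of three. A call has exactly 5 rows; each row is the pose to reach, as a shift and turn from the pose commanded when the call began; what a row does not reach only later rows make up. A row lasts 1/12 s, in which the tool goes at most 41.7 mm and 7.16 degrees, less where a joint would pass 70% of its speed; a pose out of reach is approached as far as the arm can. A call with a number of a shift or a turn outside -1 to 1 is refused whole. A call with a gripper value outside its range is refused whole. "claw" is the opening, from -1 (shut) to 1 (fully open), so that 0 is half open, set as the call begins (left out, the last holds). The fingers move at their own pace and stop on an object; the grip force is fixed at half the most. Time passes only in rows, so rows that repeat a pose let the fingers close, or fill a call up. It gives the time, the measured TCP pose, the force, the opening and the grip force at its end, in the units of the state.
- get_obs(): the state, without advancing time (a new reading comes with each control period).
- grab_frame(name): name is "scene" or "top" or "wrist"; returns the picture (400x640x3 uint8, red, green, blue); there is no depth.
- calibration(name): a dict with "fx", "fy", "cx", "cy" (pixels), "world_from_camera" (4x4, takes a point from camera to world coordinates). Camera axes: x right, y down, z forward; pixel columns grow to the right and rows downward; lengths in m; the calibration is good to about 2 mm. The wrist camera is an equidistant fisheye: a pixel r from the principal point sees the ray r / f radians off the axis. A picture is of the moment at which its call begins: read the wrist's pose just before it. calibration takes no time and is no camera call; for the wrist camera it gives the pose at the moment of the call.
- close_job(): hands the job in; it is judged then, once.
The state is a dict: "clock": time; "joints": joint angles; "joint_vel": joint speeds; "joint_torque": joint torques, N m; "ee_pos": TCP position; "tcp_rot": TCP orientation; "contact_force": force on the tool from outside, world axes, zero at the start; "moment": the same for the moment, N m; "gripper_width": finger opening in m; "gripper_force": force on a finger pad.
Only numpy, scipy, OpenCV 4.12 (cv2) and the standard library are available. Lean on these libraries where they do the work, as an engineer would, in place of code of your own. Each camera call takes 0.05 s, during which the arm holds its last target. There are 200 camera calls.

## Task

The marked-out aluminium sheet on the cast-iron marking-out plate has to go into the reclining sheet clamp to have its edge filed. It is too thin and too wide to pick up where it lies, so slide it over the plate's left edge until it overhangs, pinch it by that overhanging edge and stand it, opposite edge down and centred, fully home in the clamp's slot; then push the clamp's lever all the way down so that the jaw grips the sheet. Don't drop the sheet on the bench, and leave the other things where they are.

Things in the scene. Friction and masses are not known exactly. Their poses are not given: they have to be found in the camera images.
- sheet: aluminium sheet 160 (x) x 120 (y) x 4 (z) mm, 0.15 to 0.3 kg, with fine scribed lines on top; starts flat on the marking-out plate, its right (-y) long edge within 15 mm of the angle plate. Smooth: slides on the plate with a friction of about 0.22, less than under a finger. Origin at the centre of its underside, z normal to the sheet
- sheet_left_edge (a point): middle of the sheet's left (+y) long edge, at half thickness: the edge that shall overhang and be pinched
- sheet_right_edge (a point): middle of the sheet's right (-y) long edge, at half thickness: the edge that goes down into the clamp
- marking_plate: dark cast-iron marking-out plate, fixed, 280 (x) x 195 (y) mm, flat top 90 mm above the bench; its top slab is 26 mm thick and stands out 11 mm past the body below. Origin at the centre of its underside on the bench, z up, y to its left
- plate_left_edge (a point): middle of the marking-out plate's left (+y) top edge; the space to the left of it is free
- angle_plate: grey steel angle plate standing on the marking-out plate, fixed, 150 (x) mm long, 55 mm high; its upright face looks to +y, 67 mm to the right of the marking-out plate's middle; it stops a finger from getting behind the sheet. Origin at the foot of that face
- clamp: grey and steel reclining sheet clamp, fixed, base 210 (x) x 130 (y) mm. Its slot runs along x and leans back 35 degrees from vertical towards +y (the sheet's top leans to +y). Origin at the centre of the base's underside, z up
- slot_floor (a point): middle of the slot's floor at the face of the rest, 38 mm above the bench. From here the rest (150 mm long in x, 10 mm thick, on the +y side) reaches 70 mm up the slope, so the top 50 mm of the seated sheet stand free; the moving jaw (145 mm long, on the -y side) reaches about 30 mm up the slope plus a 12 mm flared lip
- clamp_jaw: spring-loaded moving jaw. Its x runs along the slot, y square to the slot towards the rest (35 degrees down from the clamp's +y), z up the slot's slope (35 degrees from vertical towards the clamp's +y). Origin at the slot floor on the rest's face while the jaw is open (slot 12 mm wide). The lever's cam moves it along its y by 11.5 mm per rad; it meets the 4 mm sheet at about 0.7 rad, then its spring yields
- clamp_lever (a joint): angle of the clamp's lever, rad: 0 = open, lever up at 55 degrees above level, leaning to the clamp's -y; 0.90 = right down, nearly level, pointing to the clamp's -y. It turns about the clamp's x axis, stays where it is left, and takes about 5 to 8 N, square to the lever, on its handle
- lever_handle (a point): middle of the lever's black handle, a bar of 16 mm diameter and 46 mm length along the clamp's x, 85 mm from the lever's pivot axis, at the clamp's near (-x) end
- lever_pivot (a point): point on the lever's pivot axis in line with the middle of the handle, 50 mm above the bench
- scribe: thin brass scribe, 138 x 7 x 7 mm, lying across the far end of the marking-out plate, a bystander; origin at the centre of its underside, lies along its y
- dividers: steel spring dividers, 49 x 162 x 7 mm, flat on the bench, a bystander; origin at the centre of its underside
- copper_cup: small copper cup, 64 mm across, 45 mm high, upright on the bench, a bystander; origin at the centre of its underside
- red_pliers: red-handled pliers, 57 x 132 x 11 mm, flat on the bench between marking-out plate and clamp, a bystander; origin at the centre of its underside
- form_block: maple forming block, 64 x 78 x 30 mm, on the bench, a bystander; origin at the centre of its underside
- wax_tin: round brass tin, 62 mm across, 23 mm high, on the bench, a bystander; origin at the centre of its underside
- doming_block: 50 mm steel cube with a hollow in its top, on the bench, a bystander; origin at the centre of its underside
Things that resemble listed ones, but are neither listed nor needed, are in the scene too. Of the things that look like the sheet, the larger one is meant.

How it is judged:
On the way, in this order (a step that is already met when the one before it is completed fails the run):
1. the sheet lies flat on the marking-out plate with its left edge at least 20 mm past the plate's left edge (y of sheet_left_edge in the frame of plate_left_edge above 0.02 m and angle between sheet's own z axis and vertical below 0.1 rad and height (world z) of sheet above 0.085 m), for 0.2 s.
2. the sheet is held in the fingers, tilted more than 20 degrees and clear of the marking-out plate (contact force between the fingers and sheet above 1 N and contact force between sheet and marking_plate below 0.05 N and angle between sheet's own z axis and vertical above 0.35 rad and height (world z) of sheet above 0.1 m), for 0.1 s.
3. the sheet stands fully home in the clamp's slot, lever still up (z of sheet_right_edge in the frame of clamp_jaw between -0.006 and 0.007 m and y of sheet_right_edge in the frame of clamp_jaw between -0.014 and 0.004 m and x of sheet_right_edge in the frame of clamp_jaw between -0.03 and 0.03 m and angle between the z axis of sheet and the y axis of clamp_jaw, either way round below 0.15 rad and angle between the x axis of sheet and the x axis of clamp_jaw, either way round below 0.12 rad and value of joint clamp_lever below 0.5 rad), for 0.2 s.
At the end, for the whole second after the job is handed in: the sheet's right edge is on the slot floor within 7 mm, centred within 30 mm along the slot, in line with it within 7 degrees and with its slope within 9 degrees; the lever is down (over 0.83 rad) and the jaw presses the sheet with over 3 N; the sheet is at rest (z of sheet_right_edge in the frame of clamp_jaw between -0.006 and 0.007 m and y of sheet_right_edge in the frame of clamp_jaw between -0.014 and 0.004 m and x of sheet_right_edge in the frame of clamp_jaw between -0.03 and 0.03 m and angle between the z axis of sheet and the y axis of clamp_jaw, either way round below 0.15 rad and angle between the x axis of sheet and the x axis of clamp_jaw, either way round below 0.12 rad and value of joint clamp_lever above 0.83 rad and contact force between clamp_jaw and sheet above 3 N and linear speed of sheet below 0.02 m/s); the robot touches nothing.
It fails at once if the sheet falls to the bench (height (world z) of sheet below 0.045 m).
It fails at once if a bystander (scribe, dividers, copper cup, red pliers, forming block, wax tin or doming block) is moved by more than 30 mm (distance of any of scribe, dividers, copper_cup, red_pliers, form_block, wax_tin, doming_block from where it was at the start of the episode above 0.03 m).
It also fails if it takes over 67 s, if anything falls off the work surface, if the arm or the gripper's body presses on something with over 40 N, if the wrist force passes 120 N, or if a joint passes its speed limit or range.

## Working session

There is one attempt and no reset: what is moved stays moved. The work goes in short steps, Python scripts to look and compute and a tool call to move; the robot and the scene stay as the last step left them, time stands still between calls to the robot, and variables do not carry over. Pictures are saved under pics/ and viewed, at most 10 in all, crops included, and the job is handed in when it is done.

Besides the shell and the picture viewer there is one more tool, called after "Emit:" as name(argument=value, ...) on one line, values as JSON. drive_tool: Moves the arm, as the interface text tells. Its arguments: {"type":"object","properties":{"xyz":{"type":"array","items":{"type":"array","items":{"type":"number"}}},"angular":{"type":"array","items":{"type":"array","items":{"type":"number"}}},"claw":{"type":"number"}},"required":["xyz","angular"]}

```bash
mkdir -p pics; python3 - <<'E'
from workcell import *
import cv2,numpy as np
for n in ("scene","top"):
    c=calibration(n);print(n,{k:(np.round(v,4).tolist()) for k,v in c.items()})
    cv2.imwrite(f"pics/{n}0.png",cv2.cvtColor(grab_frame(n),cv2.COLOR_RGB2BGR))
print(get_obs(),pinch_z)
E
```

```text
scene {'fx': 373.4556, 'fy': 373.4556, 'cx': 321.8183, 'cy': 197.8465, 'world_from_camera': [[-0.9998, 0.0124, -0.0169, 0.5668], [0.0199, 0.8148, -0.5794, 0.725], [0.0066, -0.5796, -0.8148, 1.068], [0.0, 0.0, 0.0, 1.0]]}
top {'fx': 401.9939, 'fy': 401.9939, 'cx': 324.8531, 'cy': 195.8468, 'world_from_camera': [[0.0091, -0.9914, 0.1304, 0.4323], [-0.9999, -0.0097, -0.0036, 0.0731], [0.0048, -0.1304, -0.9915, 1.0512], [0.0, 0.0, 0.0, 1.0]]}
{'clock': 0.1, 'joints': array([ 1.09148912e+00,  4.94131205e-01,  1.34607680e+00, -2.64095037e-05,
        1.30249547e+00, -9.54870284e-02]), 'joint_vel': array([-0.00020704, -0.00119065, -0.00290026,  0.00160288,  0.00115251,
        0.00149229]), 'joint_torque': array([ 1.46945436e-03, -8.80253506e+01, -3.82538795e+01,  7.08375382e-02,
        4.83166880e-02, -1.59214551e-05]), 'ee_pos': array([0.23387789, 0.57921687, 0.21338899]), 'tcp_rot': array([-5.99143059e-01, -3.08363491e+00,  1.68447600e-03]), 'contact_force': array([-0.00847259,  0.02175247, -0.42241248]), 'moment': array([ 0.032338  ,  0.02791533, -0.02120458]), 'gripper_force': 0.0, 'gripper_width': 0.09088108784946551} 0.0188
```

View pics/top0.png

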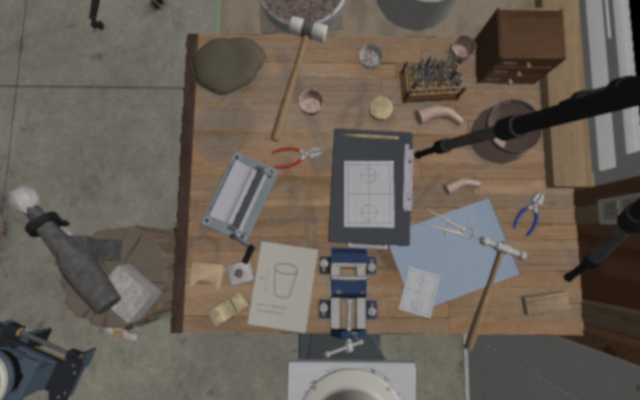

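View pics/scene0.png

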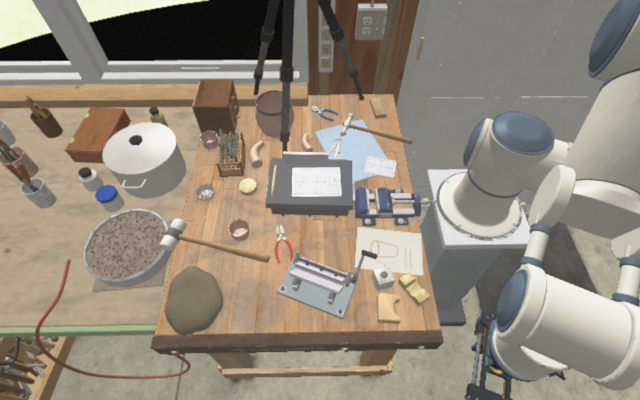

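```bash
python3 - <<'E'
import cv2
a=cv2.imread("pics/top0.png")[120:275,195:425]
cv2.imwrite("pics/c1.png",cv2.resize(a,None,fx=3.4,fy=3.4,interpolation=cv2.INTER_CUBIC))
b=cv2.imread("pics/scene0.png")[145:320,260:400]
cv2.imwrite("pics/c2.png",cv2.resize(b,None,fx=3.4,fy=3.4,interpolation=cv2.INTER_CUBIC))
E
```

```text
(no output)
```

View pics/c1.png

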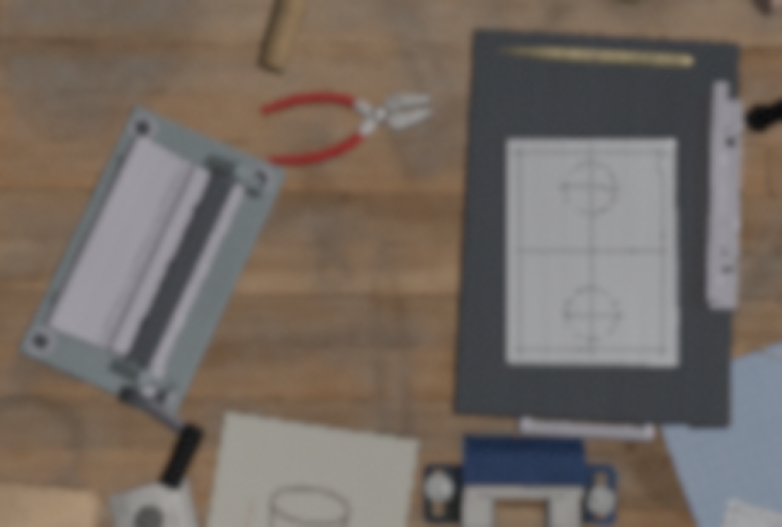

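View pics/c2.png

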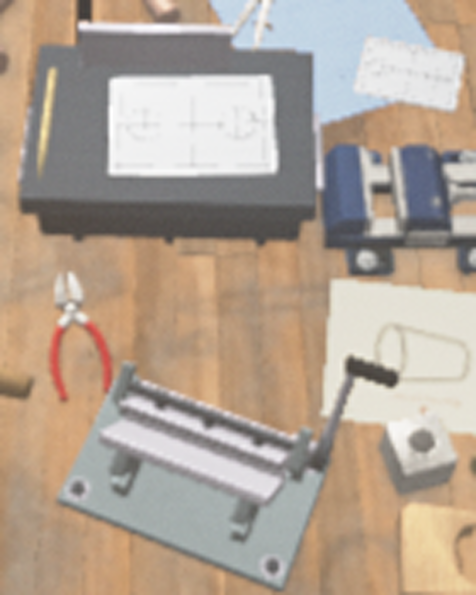

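```bash
cat > h.py <<'E'
from workcell import *
import numpy as np
def ray(n,u,v):
    c=calibration(n);T=np.array(c["world_from_camera"]);return T[:3,3],T[:3,:3]@np.array([(u-c["cx"])/c["fx"],(v-c["cy"])/c["fy"],1])
def onz(n,u,v,z):
    o,d=ray(n,u,v);return o+d*(z-o[2])/d[2]
def tri(p,q):
    o,d=ray("top",*p);a,b=ray("scene",*q);s=np.linalg.lstsq(np.c_[d,-b],a-o,rcond=None)[0]
    x,y=o+d*s[0],a+b*s[1];return (x+y)/2,np.linalg.norm(x-y)
C1=lambda u,v:(195+u/3.4-.35,120+v/3.4-.35)
C2=lambda u,v:(260+u/3.4-.35,145+v/3.4-.35)
E
python3 - <<'E'
from h import *
np.set_printoptions(precision=4,suppress=True)
P=lambda l,n,z:print(l,np.array([onz(n,*(C1 if n=="top" else C2)(*p),z)[:2] for p in L]).round(4).tolist())
L=[(505,139),(677,137),(680,366),(505,363)];P("sheet FL FR NR NL","top",.094)
L=[(475,30),(738,44),(728,427),(456,412)];P("plate","top",.09)
L=[(108,77),(270,75),(277,174),(108,174)];P("sheet scene FR NR NL FL","scene",.094)
L=[(40,48),(313,52),(313,190),(20,200)];P("plate scene FR NR NL FL","scene",.09)
L=[(138,105),(285,172),(172,418),(22,348)];P("clamp FL FR NR NL","top",.012)
for a,b in [((138,105),(58,503)),((22,348),(285,590)),((183,455),(371,371)),((142,127),(78,487)),((40,341),(272,566))]:print(tri(C1(*a),C2(*b)))
E
```

```text
sheet FL FR NR NL [[0.6452, 0.0259], [0.648, -0.0971], [0.4844, -0.0971], [0.4854, 0.0254]]
plate [[0.7266, 0.0478], [0.7182, -0.143], [0.4424, -0.1308], [0.451, 0.0594]]
sheet scene FR NR NL FL [[0.6473, -0.0965], [0.4853, -0.0968], [0.4844, 0.0254], [0.644, 0.0229]]
plate scene FR NR NL FL [[0.718, -0.1394], [0.4397, -0.1301], [0.4511, 0.0415], [0.7257, 0.0488]]
clamp FL FR NR NL [[0.6876, 0.3074], [0.6357, 0.1919], [0.4461, 0.2726], [0.4978, 0.3882]]
(array([0.6873, 0.3097, 0.0037]), np.float64(0.004546406265331714))
(array([0.4949, 0.3901, 0.0081]), np.float64(0.006481645827843908))
(array([0.419 , 0.2444, 0.1166]), np.float64(0.0018069873646768366))
(array([0.6676, 0.3021, 0.0195]), np.float64(0.001649125219917779))
(array([0.5025, 0.3733, 0.0172]), np.float64(0.0007508342287923187))
```

Top view: the sheet is at (369,193) on the dark plate. The look-alike is the smaller sheet at (420,291) on the blue cloth. The larger one, on the plate, measures 161 x 122 mm in the crop, so it is the right one. The clamp is at (240,197), turned about -23°, with the lever handle at (249,254) and the pliers at (297,156).

Emit:
drive_tool(xyz=[[0.46,-0.88,0],[0.46,-0.88,0],[0.46,-0.88,0],[0.46,-0.88,0],[0.46,-0.88,0]], angular=[[0,0,0.1],[0,0,0.2],[0,0,0.3],[0,0,0.4],[0,0,0.49]], claw=-1)

```text
clock: 0.52
ee_pos: [0.29, 0.4721, 0.2139]
tcp_rot: [0.004, -3.141, 0.001]
contact_force: [-0.3, 0.6, 0.3]
gripper_width: 0.0612
gripper_force: 0.0
```

Emit:
drive_tool(xyz=[[0.46,-0.88,0],[0.46,-0.88,0],[0.46,-0.88,0],[0.46,-0.88,0],[0.46,-0.88,0]], angular=[[0,0,0],[0,0,0],[0,0,0],[0,0,0],[0,0,0]])

```text
clock: 0.93
ee_pos: [0.3451, 0.3669, 0.2139]
tcp_rot: [-0.003, -3.141, 0.0]
contact_force: [-0.3, 0.7, 0.1]
gripper_width: 0.0271
gripper_force: 0.0
```

Emit:
drive_tool(xyz=[[0.46,-0.88,0],[0.46,-0.88,0],[0.46,-0.88,0],[0.46,-0.88,0],[0.46,-0.88,0]], angular=[[0,0,0],[0,0,0],[0,0,0],[0,0,0],[0,0,0]])

```text
clock: 1.35
ee_pos: [0.4002, 0.2622, 0.2139]
tcp_rot: [-0.002, -3.141, -0.0]
contact_force: [-0.5, 0.0, 0.1]
gripper_width: 0.0004
gripper_force: 0.0
```

Emit:
drive_tool(xyz=[[0.46,-0.88,0],[0.46,-0.88,0],[0.46,-0.88,0],[0.46,-0.88,0],[0.46,-0.88,0]], angular=[[0,0,0],[0,0,0],[0,0,0],[0,0,0],[0,0,0]])

```text
clock: 1.77
ee_pos: [0.4553, 0.1573, 0.2138]
tcp_rot: [-0.001, -3.141, -0.0]
contact_force: [-0.8, -0.3, 0.6]
gripper_width: 0.0004
gripper_force: 0.0
```

Emit:
drive_tool(xyz=[[0.46,-0.88,0],[0.46,-0.88,0],[0.46,-0.88,0],[0.46,-0.88,0],[0.46,-0.88,0]], angular=[[0,0,0],[0,0,0],[0,0,0],[0,0,0],[0,0,0]])

```text
clock: 2.18
ee_pos: [0.5104, 0.0522, 0.2136]
tcp_rot: [0.001, -3.141, -0.001]
contact_force: [-0.5, 0.9, 0.4]
gripper_width: 0.0001
gripper_force: 0.0
```

Emit:
drive_tool(xyz=[[0.46,-0.88,-0.6],[0.46,-0.88,-0.6],[0.46,-0.88,-0.6],[0.46,-0.88,-0.6],[0.46,-0.88,-0.6]], angular=[[0,0,0],[0,0,0],[0,0,0],[0,0,0],[0,0,0]])

```text
clock: 2.6
ee_pos: [0.5653, -0.0538, 0.1398]
tcp_rot: [0.001, -3.139, -0.001]
contact_force: [-0.9, -0.3, 0.3]
gripper_width: 0.0005
gripper_force: 0.0
```

Emit:
drive_tool(xyz=[[0,0,-0.33],[0,0,-0.34],[0,0,-0.36],[0,0,-0.38],[0,0,-0.4]], angular=[[0,0,0],[0,0,0],[0,0,0],[0,0,0],[0,0,0]])

```text
clock: 3.02
ee_pos: [0.5659, -0.0531, 0.0955]
tcp_rot: [-0.004, 3.14, -0.001]
contact_force: [2.0, -0.5, 0.5]
gripper_width: 0.0
gripper_force: 0.0
```

Emit:
drive_tool(xyz=[[0,0,-0.01],[0,0,-0.02],[0,0,-0.02],[0,0,-0.02],[0,0,-0.02]], angular=[[0,0,0],[0,0,0],[0,0,0],[0,0,0],[0,0,0]])

```text
clock: 3.43
ee_pos: [0.5663, -0.0537, 0.0942]
tcp_rot: [-0.002, 3.138, -0.0]
contact_force: [-5.5, 4.3, 28.5]
gripper_width: 0.0004
gripper_force: 14.3
```

Emit:
drive_tool(xyz=[[0,0.05,0],[0,0.11,0],[0,0.18,0],[0,0.25,0],[0,0.3,0]], angular=[[0,0,0],[0,0,0],[0,0,0],[0,0,0],[0,0,0]])

```text
clock: 3.85
ee_pos: [0.5674, -0.0182, 0.0942]
tcp_rot: [-0.002, 3.136, -0.002]
contact_force: [-0.5, -5.6, 21.8]
gripper_width: 0.0001
gripper_force: 10.7
```

Emit:
drive_tool(xyz=[[0,0.06,0],[0,0.13,0],[0,0.2,0],[0,0.27,0],[0,0.32,0]], angular=[[0,0,0],[0,0,0],[0,0,0],[0,0,0],[0,0,0]])

```text
clock: 4.27
ee_pos: [0.5674, 0.0204, 0.0942]
tcp_rot: [-0.002, 3.136, -0.002]
contact_force: [0.9, -5.5, 21.7]
gripper_width: 0.0006
gripper_force: 10.9
```

```bash
python3 - <<'E'
from workcell import *
import cv2
a=cv2.cvtColor(grab_frame("top"),cv2.COLOR_RGB2BGR)[120:275,195:425]
b=cv2.cvtColor(grab_frame("scene"),cv2.COLOR_RGB2BGR)[145:320,260:400]
a=cv2.resize(a,None,fx=2.2,fy=2.2,interpolation=cv2.INTER_CUBIC);b=cv2.resize(b,None,fx=2,fy=2,interpolation=cv2.INTER_CUBIC)
import numpy as np
h=max(a.shape[0],b.shape[0]);p=lambda i:cv2.copyMakeBorder(i,0,h-i.shape[0],0,0,0)
cv2.imwrite("pics/d1.png",np.hstack([p(a),p(b)]))
E
```

```text
(no output)
```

View pics/d1.png

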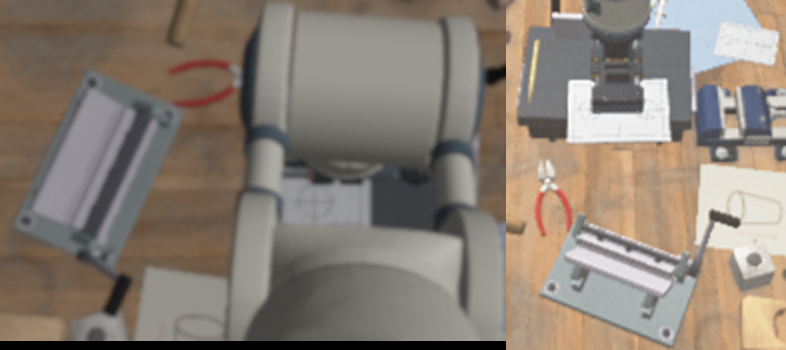

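The drag worked: the sheet now overhangs the plate, with its left edge running (567,138)-(673,143) in the right-hand panel.

```bash
python3 - <<'E'
from h import *
for p in [(61,138),(167,143),(164,79)]:print(onz("scene",260+p[0]/2-.25,145+p[1]/2-.25,.093))
print(get_obs()["joints"])
E
```

```text
[0.64586727 0.09082916 0.093     ]
[0.48158452 0.10261452 0.093     ]
[ 0.47988522 -0.02222541  0.093     ]
[-6.79903002e-02  5.55876460e-01  1.62418881e+00  3.92050776e-04
  9.56018959e-01 -1.64063779e+00]
```

Emit:
drive_tool(xyz=[[0,0,0.1],[0,0,0.4],[0,0,0.92],[0,0,0.92],[0,0,0.92]], angular=[[0,0,0],[0,0,0],[0,0,0],[0,0,0],[0,0,0]])

```text
clock: 4.78
ee_pos: [0.5678, 0.0204, 0.208]
tcp_rot: [-0.002, 3.133, -0.001]
contact_force: [0.7, 0.5, 1.1]
gripper_width: 0.0004
gripper_force: 0.0
```

Emit:
drive_tool(xyz=[[0,0.52,0],[0,0.52,0],[0,0.52,0],[0,0.52,0],[0,0.52,0]], angular=[[-0.12,0,0],[-0.24,0,0],[-0.36,0,0],[-0.48,0,0],[-0.61,0,0]], claw=-0.12)

```text
clock: 5.2
ee_pos: [0.5657, 0.0836, 0.2034]
tcp_rot: [-0.002, 3.047, -0.751]
contact_force: [0.0, -0.4, -1.0]
gripper_width: 0.0308
gripper_force: 0.0
```

Emit:
drive_tool(xyz=[[0,0.52,0],[0,0.52,0],[0,0.52,0],[0,0.52,0],[0,0.52,0]], angular=[[-0.12,0,0],[-0.24,0,0],[-0.36,0,0],[-0.48,0,0],[-0.61,0,0]])

```text
clock: 5.62
ee_pos: [0.5654, 0.1465, 0.2029]
tcp_rot: [-0.002, 2.783, -1.452]
contact_force: [0.8, 1.0, 0.1]
gripper_width: 0.0401
gripper_force: 0.0
```

```bash
python3 - <<'E'
from workcell import *
import cv2,numpy as np
from scipy.spatial.transform import Rotation as R
o=get_obs();print(o["joints"].round(3),o["ee_pos"].round(4),R.from_rotvec(o["tcp_rot"]).as_matrix().round(3).tolist(),o["gripper_width"])
c=calibration("wrist");print({k:np.round(v,4).tolist() for k,v in c.items()})
w=grab_frame("wrist");s=grab_frame("scene")[145:320,260:400]
f=lambda i:cv2.cvtColor(i,cv2.COLOR_RGB2BGR)
cv2.imwrite("pics/w1f.png",f(w))
a=cv2.resize(f(w),None,fx=.78,fy=.78,interpolation=cv2.INTER_AREA);b=cv2.resize(f(s),None,fx=2,fy=2,interpolation=cv2.INTER_CUBIC)
h=max(a.shape[0],b.shape[0]);p=lambda i:cv2.copyMakeBorder(i,0,h-i.shape[0],0,0,0)
cv2.imwrite("pics/w1.png",np.hstack([p(a),p(b)]))
E
```

```text
[ 0.574  0.778  1.254 -0.772  1.713 -0.863] [0.5654 0.1465 0.2029] [[-1.0, 0.0, 0.003], [-0.002, 0.572, -0.82], [-0.002, -0.82, -0.572]] 0.04014288135645073
{'fx': 309.7069, 'fy': 309.7069, 'cx': 319.79, 'cy': 196.9284, 'world_from_camera': [[-0.0002, 0.9578, 0.2876, 0.4843], [0.5727, 0.2358, -0.7851, 0.2864], [-0.8197, 0.1645, -0.5486, 0.3013], [0.0, 0.0, 0.0, 1.0]]}
```

View pics/w1.png

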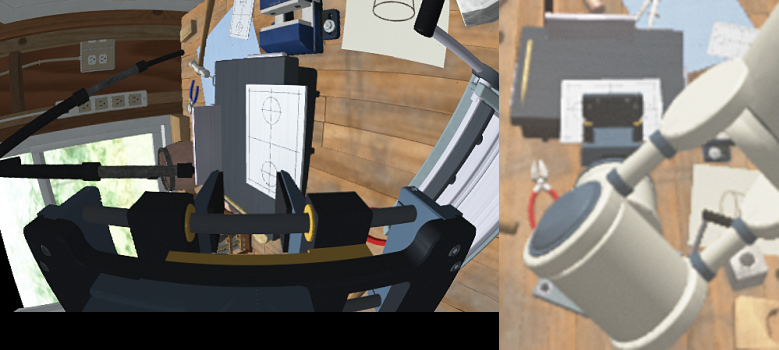

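Wrist view (left panel, scale 0.78): the sheet overhangs the plate's edge, with its left edge running (305,88)-(303,193). The fingers frame the gap, and the wrist is clear of the clamp.

```bash
cat >> h.py <<'E'
def wray(T,u,v):
    c=calibration("wrist");x,y=u-c["cx"],v-c["cy"];r=np.hypot(x,y);th=r/c["fx"]
    return T[:3,3],T[:3,:3]@np.array([x/r*np.sin(th),y/r*np.sin(th),np.cos(th)])
def wz(u,v,z,T=None):
    T=np.array(calibration("wrist")["world_from_camera"]) if T is None else T
    o,d=wray(T,u,v);return o+d*(z-o[2])/d[2]
E
python3 - <<'E'
from h import *
for p in [(248,84),(305,88),(303,193),(246,185)]:print(wz(p[0]/.78,p[1]/.78,.094).round(4))
for p in [(298,60),(307,152)]:print("plate",wz(p[0]/.78,p[1]/.78,.09).round(4))
E
```

```text
[ 0.4839 -0.0105  0.094 ]
[0.4865 0.1017 0.094 ]
[0.6114 0.1092 0.094 ]
[ 0.6457 -0.015   0.094 ]
plate [0.4537 0.0861 0.09  ]
plate [0.5605 0.1063 0.09  ]
```

Emit:
drive_tool(xyz=[[0,-0.26,-0.73],[0,-0.26,-0.73],[0,-0.26,-0.73],[0,-0.26,-0.73],[0,-0.26,-0.73]], angular=[[0,0,-0.04],[0,0,-0.04],[0,0,-0.04],[0,0,-0.04],[0,0,-0.04]])

```text
clock: 6.13
ee_pos: [0.5657, 0.114, 0.116]
tcp_rot: [-0.044, -2.776, 1.439]
contact_force: [0.5, 0.2, 1.2]
gripper_width: 0.04
gripper_force: 0.0
```

Emit:
drive_tool(xyz=[[0,-0.1,-0.07],[0,-0.2,-0.14],[0,-0.3,-0.2],[0,-0.4,-0.27],[0,-0.41,-0.28]], angular=[[0,0,0],[0,0,0],[0,0,0],[0,0,0],[0,0,0]])

```text
clock: 6.55
ee_pos: [0.5658, 0.0641, 0.0823]
tcp_rot: [-0.045, -2.776, 1.44]
contact_force: [-0.6, -0.2, -1.5]
gripper_width: 0.0406
gripper_force: 0.0
```

```bash
python3 - <<'E'
from workcell import *
import cv2
f=lambda i:cv2.cvtColor(i,cv2.COLOR_RGB2BGR)
w=f(grab_frame("wrist"))[60:340,160:520]
print(get_obs()["contact_force"],get_obs()["joints"])
cv2.imwrite("pics/w2.png",cv2.resize(w,None,fx=2,fy=2,interpolation=cv2.INTER_CUBIC))
E
```

```text
[0.08890663 0.44121627 0.6596561 ] [ 0.46209318  0.89382913  1.41053788 -0.80912013  1.47237447 -0.7162406 ]
```

View pics/w2.png

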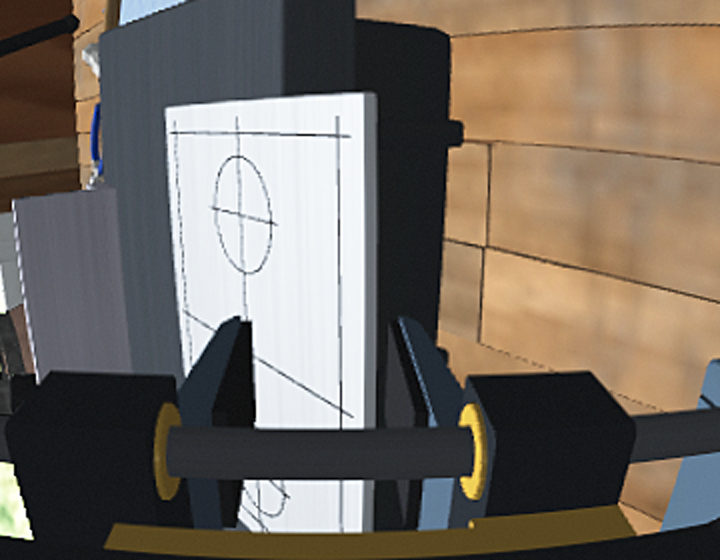

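The sheet's edge (375,300 in the crop) lies between the open fingers, touching neither. Close while raising in an arc.

Emit:
drive_tool(xyz=[[0,0,0],[0,0,0.02],[0,0,0.05],[0,-0.01,0.1],[0,-0.01,0.15]], angular=[[0,0,0],[0,0,0],[0,0,0],[0,0,0],[0,0,0]], claw=-1)

```text
clock: 7.02
ee_pos: [0.5655, 0.0637, 0.1004]
tcp_rot: [-0.042, -2.774, 1.443]
contact_force: [-0.1, -2.2, 7.0]
gripper_width: 0.0171
gripper_force: 28.5
```

Emit:
drive_tool(xyz=[[0,-0.01,0.06],[0,-0.02,0.12],[0,-0.03,0.18],[0,-0.04,0.24],[0,-0.05,0.28]], angular=[[0,0,0],[0,0,0],[0,0,0],[0,0,0],[0,0,0]])

```text
clock: 7.43
ee_pos: [0.5655, 0.0575, 0.1345]
tcp_rot: [-0.043, -2.775, 1.443]
contact_force: [0.1, -2.1, 5.6]
gripper_width: 0.0059
gripper_force: 29.5
```

Emit:
drive_tool(xyz=[[0,-0.03,0.08],[0,-0.03,0.16],[0,0,0.4],[0,0,0.8],[0,0,1]], angular=[[0,0,0],[0,0,0],[0,0,0],[0,0,0],[0,0,0]])

```text
clock: 7.85
ee_pos: [0.5652, 0.058, 0.2551]
tcp_rot: [-0.042, -2.776, 1.44]
contact_force: [0.9, 0.4, -2.1]
gripper_width: 0.004
gripper_force: 30.0
```

```bash
python3 - <<'E'
from workcell import *
import cv2,numpy as np
o=get_obs();print(o["ee_pos"],o["gripper_width"],o["gripper_force"],o["contact_force"],o["joints"].round(3))
np.save("T.npy",calibration("wrist")["world_from_camera"])
f=lambda i:cv2.cvtColor(i,cv2.COLOR_RGB2BGR)
w=f(grab_frame("wrist"));cv2.imwrite("pics/w3.png",cv2.resize(w,None,fx=1.25,fy=1.25,interpolation=cv2.INTER_CUBIC))
t=f(grab_frame("top"));cv2.imwrite("pics/t3.png",t);cv2.imwrite("pics/s3.png",f(grab_frame("scene")))
E
```

```text
[0.56518781 0.05800219 0.25507942] 0.004046852568380351 29.999930262565613 [ 0.94656093  0.38446691 -2.06969054] [ 0.454  0.665  1.339 -0.814  1.675 -0.941]
```

View pics/w3.png

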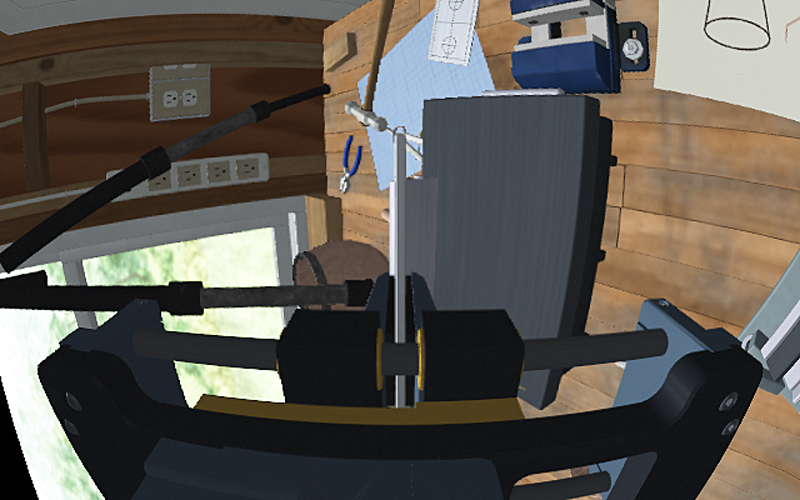

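Wrist view: the sheet is firmly held and edge-on, its near short edge running from the lower corner (400,128) to the pads (400,405).

```bash
python3 - <<'E'
from h import *
import cv2
from scipy.spatial.transform import Rotation as R
o=get_obs();M=R.from_rotvec(o["tcp_rot"]).as_matrix()
def proj(n,p):
    c=calibration(n);T=np.linalg.inv(c["world_from_camera"]);q=T[:3,:3]@p+T[:3,3];return c["fx"]*q[0]/q[2]+c["cx"],c["fy"]*q[1]/q[2]+c["cy"]
pts=np.array([proj("scene",o["ee_pos"]+M@np.array([x,0,z])) for x in(-.08,.08) for z in(-.033,.087)])
print(pts.round(1).tolist())
ctr=pts.mean(0).astype(int);x0,y0=ctr[0]-50,ctr[1]-37
s0=cv2.imread("pics/scene0.png");t0=cv2.imread("pics/top0.png");s3=cv2.imread("pics/s3.png")
up=lambda a:cv2.resize(a,None,fx=4,fy=4,interpolation=cv2.INTER_CUBIC)
m=np.zeros((600,740,3),np.uint8)
m[:480,:340]=up(t0[145:265,200:285]);m[:300,340:]=up(s0[245:320,275:375]);m[300:,340:]=up(s3[y0:y0+75,x0:x0+100])
print(x0,y0);cv2.imwrite("pics/m4.png",m)
E
```

```text
[[285.9, 175.1], [289.6, 164.2], [344.6, 175.9], [342.5, 165.0]]
265 133
```

View pics/m4.png

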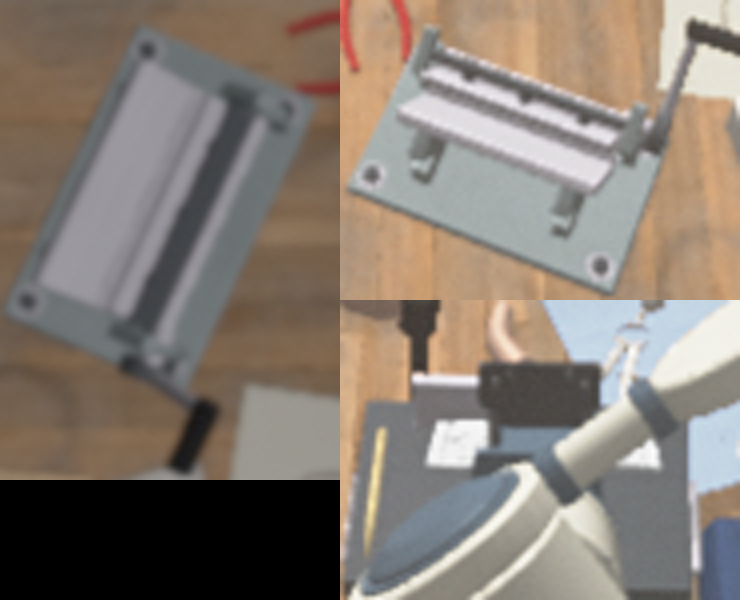

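Right-bottom panel: the held sheet's corners at (430,467), (438,422) and (661,468) match the predicted in-hand pose. In the other panels the rest's top edge runs (145,65)-(40,280) from above and (400,113)-(597,190) in the scene view.

```bash
python3 - <<'E'
from h import *
from scipy.spatial.transform import Rotation as R
np.set_printoptions(precision=4,suppress=True)
A=lambda u,v:(200+u/4-.375,145+v/4-.375)
B=lambda u,v:(275+(u-340)/4-.375,245+v/4-.375)
E=[tri(A(*a),B(*b)) for a,b in [((145,65),(400,113)),((40,280),(597,190))]]
print(E)
f,n=E[0][0],E[1][0];d=f-n;print("len",np.linalg.norm(d),"yaw",np.degrees(np.arctan2(d[1],d[0])))
f,n=[onz("top",*A(*p),.0896) for p in((145,65),(40,280))];d=f-n;yaw=np.arctan2(d[1],d[0]);print(f,n,np.linalg.norm(d[:2]),np.degrees(yaw))
f2,n2=[onz("scene",*B(*p),.0896) for p in((400,113),(597,190))];d=f2-n2;print(f2,n2,np.linalg.norm(d[:2]),np.degrees(np.arctan2(d[1],d[0])))
y=np.radians(-23);yc=np.array([-np.sin(y),np.cos(y)])
for a,b in((f,n),(f2,n2)):print("floor",(a+b)[:2]/2-.0483*yc)
print("lever dir check", (np.array([.419,.2444])-np.array([.567,.290]))@np.c_[[np.cos(y),np.sin(y)],yc])
# sheet in hand
o=get_obs();M=R.from_rotvec(o["tcp_rot"]).as_matrix();T=np.load("T.npy")
for xt in(.075,.08,.085):
  for uv in((400,128),(400,405)):
    O,D=wray(T,uv[0]/1.25,uv[1]/1.25);O=M.T@(O-o["ee_pos"]);D=M.T@D;print(xt,O+D*(xt-O[0])/D[0])
E
```

```text
[(array([0.6423, 0.2872, 0.0907]), np.float64(0.0004142553862796013)), (array([0.5085, 0.3453, 0.0907]), np.float64(0.004466802072284232))]
len 0.14584603896558732 yaw -23.503836992861395
[0.6427 0.2874 0.0896] [0.5108 0.3452 0.0896] 0.14403376359058073 -23.663187071197953
[0.6421 0.2867 0.0896] [0.5063 0.3454 0.0896] 0.14800512835736804 -23.352434295377947
floor [0.5579 0.2718]
floor [0.5553 0.2716]
lever dir check [-0.1184 -0.0998]
0.075 [ 0.075  -0.001  -0.4947]
0.075 [ 0.075  -0.0011 -0.1645]
0.08 [ 0.08   -0.0011 -0.222 ]
0.08 [ 0.08   -0.0011 -0.1704]
0.085 [ 0.085  -0.0012  0.0508]
0.085 [ 0.085  -0.0012 -0.1764]
```

```bash
cat >> h.py <<'E'
from scipy.spatial.transform import Rotation as R
np.set_printoptions(precision=4,suppress=True)
yw=np.radians(-23.5);xc=np.array([np.cos(yw),np.sin(yw),0]);yc=np.array([-np.sin(yw),np.cos(yw),0]);zz=np.array([0,0,1.])
a=np.radians(35);u=np.sin(a)*yc+np.cos(a)*zz;n=np.cos(a)*yc-np.sin(a)*zz;F=np.array([.5566,.2717,.038])
Rt=np.c_[np.cross(n,-u),n,-u]
def rep():
    o=get_obs();p=o["ee_pos"];r=R.from_rotvec(o["tcp_rot"])
    dr=(R.from_matrix(Rt)*r.inv()).as_rotvec()/(np.pi/4);q=np.linalg.solve(np.c_[xc,n,u],p-F)
    print("clamp-frame tcp (x,n,u)",q,"rot units",dr,o["contact_force"],o["gripper_width"],o["joints"].round(2))
    return p
E
python3 -c "
from h import *
p=rep();t=F+u*.197-n*.005;print(t,(t-p)/.12)"
```

```text
clamp-frame tcp (x,n,u) [ 0.0936 -0.2816  0.0673] rot units [ 0.4313 -0.0921 -0.4777] [ 0.0371  1.105  -3.7604] 0.0036823310542873178 [ 0.45  0.66  1.34 -0.81  1.67 -0.94]
[0.6    0.3716 0.2022] [ 0.2846  2.6112 -0.437 ]
```

Emit:
drive_tool(xyz=[[0.02,0.2,0.1],[0.05,0.5,0.2],[0.1,0.87,0.2],[0.1,0.87,0.2],[0.1,0.87,0.2]], angular=[[0.04,-0.01,-0.05],[0.09,-0.02,-0.1],[0.13,-0.03,-0.14],[0.17,-0.04,-0.19],[0.216,-0.046,-0.239]])

```text
clock: 8.42
ee_pos: [0.5771, 0.1648, 0.2746]
tcp_rot: [-0.317, -2.82, 1.168]
contact_force: [-0.6, -0.5, -2.6]
gripper_width: 0.0038
gripper_force: 30.0
```

Emit:
drive_tool(xyz=[[0.1,0.87,0],[0.1,0.87,0],[0.1,0.87,0],[0.1,0.87,0],[0.1,0.87,0]], angular=[[0.04,-0.01,-0.05],[0.09,-0.02,-0.1],[0.13,-0.03,-0.14],[0.17,-0.04,-0.19],[0.216,-0.046,-0.239]])

```text
clock: 8.83
ee_pos: [0.5888, 0.2682, 0.2741]
tcp_rot: [-0.581, -2.819, 0.891]
contact_force: [0.0, -0.7, -2.1]
gripper_width: 0.0039
gripper_force: 30.0
```

Emit:
drive_tool(xyz=[[0.08,0.5,0],[0.08,0.7,-0.2],[0.08,0.87,-0.4],[0.08,0.87,-0.64],[0.08,0.87,-0.64]], angular=[[0,0,0],[0,0,0],[0,0,0],[0,0,0],[0,0,0]])

```text
clock: 9.25
ee_pos: [0.5964, 0.3711, 0.1915]
tcp_rot: [-0.575, -2.812, 0.9]
contact_force: [-0.7, -1.0, -5.7]
gripper_width: 0.0038
gripper_force: 30.0
```

```bash
python3 -c "
from h import *
p=rep();t=F+u*.197-n*.005;print((t-p)/.12)
import cv2
w=cv2.cvtColor(grab_frame('wrist'),cv2.COLOR_RGB2BGR);s=cv2.cvtColor(grab_frame('scene'),cv2.COLOR_RGB2BGR);t=cv2.cvtColor(grab_frame('top'),cv2.COLOR_RGB2BGR)
for k,i in dict(w=w,s=s,t=t).items():cv2.imwrite('pics/5%s.png'%k,i)
"
```

```text
clamp-frame tcp (x,n,u) [-0.0032 -0.0004  0.1871] rot units [ 0.0074 -0.0182 -0.0042] [-0.7323 -0.9803 -5.7182] 0.0037776803341447794 [ 0.62  0.97  0.59 -0.35  2.11 -0.65]
[0.0304 0.0039 0.0894]
```

```bash
python3 -c "
from h import *
p=rep()
for d in(.155,.12,.095,.09):
  t=F+u*d-n*.005;print(d,(t-p)/.12)"
```

```text
clamp-frame tcp (x,n,u) [-0.0003 -0.0054  0.1945] rot units [ 0.0011 -0.0065 -0.0006] [-0.0512 -0.3597 -0.8411] 0.00391547869596457 [ 0.62  0.96  0.58 -0.35  2.11 -0.65]
0.155 [-0.0718 -0.1719 -0.2716]
0.12 [-0.1385 -0.3254 -0.5106]
0.095 [-0.1862 -0.4349 -0.6812]
0.09 [-0.1957 -0.4569 -0.7154]
```

Emit:
drive_tool(xyz=[[-0.015,-0.035,-0.055],[-0.03,-0.07,-0.11],[-0.045,-0.105,-0.165],[-0.06,-0.14,-0.22],[-0.072,-0.172,-0.272]], angular=[[0,0,0],[0,0,0],[0,0,0],[0,0,0],[0,0,0]])

```text
clock: 9.82
ee_pos: [0.5908, 0.3494, 0.1685]
tcp_rot: [-0.585, -2.822, 0.889]
contact_force: [-0.3, -0.1, -2.6]
gripper_width: 0.004
gripper_force: 30.0
```

Emit:
drive_tool(xyz=[[-0.013,-0.03,-0.047],[-0.026,-0.06,-0.095],[-0.04,-0.092,-0.143],[-0.053,-0.122,-0.19],[-0.067,-0.153,-0.239]], angular=[[0,0,0],[0,0,0],[0,0,0],[0,0,0],[0,0,0]])

```text
clock: 10.23
ee_pos: [0.5824, 0.3317, 0.1382]
tcp_rot: [-0.583, -2.822, 0.891]
contact_force: [7.0, 14.4, 21.5]
gripper_width: 0.0039
gripper_force: 30.0
```

Emit:
drive_tool(xyz=[[-0.008,-0.018,-0.028],[-0.016,-0.036,-0.056],[-0.024,-0.055,-0.085],[-0.032,-0.073,-0.113],[-0.038,-0.088,-0.137]], angular=[[0,0,0],[0,0,0],[0,0,0],[0,0,0],[0,0,0]])

```text
clock: 10.65
ee_pos: [0.5789, 0.3224, 0.1241]
tcp_rot: [-0.585, -2.826, 0.888]
contact_force: [5.3, 12.2, 25.5]
gripper_width: 0.0041
gripper_force: 30.0
```

```bash
python3 -c "
from h import *
p=rep()"
```

```text
clamp-frame tcp (x,n,u) [ 0.0002 -0.004   0.1023] rot units [-0.0028  0.0002 -0.0025] [ 5.2725 12.1941 25.496 ] 0.0040713261781750425 [ 0.58  0.93  0.85 -0.33  1.87 -0.59]
```

```bash
python3 -c "
from h import *
import cv2
np.save('T6.npy',calibration('wrist')['world_from_camera'])
w=cv2.cvtColor(grab_frame('wrist'),cv2.COLOR_RGB2BGR);s=cv2.cvtColor(grab_frame('scene'),cv2.COLOR_RGB2BGR)
cv2.imwrite('pics/6w.png',w);cv2.imwrite('pics/6s.png',s)
T=np.linalg.inv(np.load('T6.npy'));c=calibration('wrist')
def pw(p):
  q=T[:3,:3]@p+T[:3,3];r=np.hypot(q[0],q[1]);th=np.arctan2(r,q[2]);return (c['cx']+c['fx']*th*q[0]/r,c['cy']+c['fx']*th*q[1]/r)
for l,x,nn,uu in [('floor near',-.075,0,0),('floor far',.075,0,0),('rest top near',-.075,0,.07),('rest back near',-.075,.01,.07),('jaw top near',-.0725,-.012,.03),('lip',-.0725,-.018,.042),('tcp',0,-.004,.102),('sheet bot near',-.08,-.004,.03)]:
  print(l,np.array(pw(F+xc*x+n*nn+u*uu)))
a=cv2.resize(w[0:200,230:490],None,fx=3,fy=3,interpolation=cv2.INTER_CUBIC)
cv2.imwrite('pics/6c.png',a)
"
```

```text
floor near [324.6149 113.6259]
floor far [323.5883 267.3187]
rest top near [326.5427 115.7776]
rest back near [341.8643 115.9386]
jaw top near [309.8947 117.5491]
lip [301.3455 118.1198]
tcp [320.258  243.0606]
sheet bot near [320.1849 108.0265]
```

View pics/6c.png

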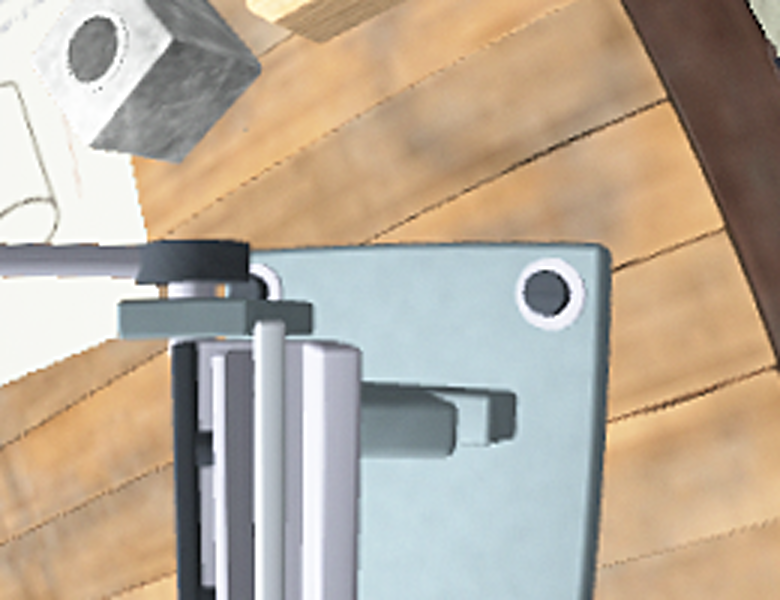

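The sheet's top edge (strip at x≈255-287) stands between the jaw's lip (inner edge ≈253) and the rest (face ≈303). The rest and jaw lie about 3 mm further toward the rest side than I modelled, so the sheet is probably catching the jaw lip. I'll back off, shift 3 mm and try again.

Emit:
drive_tool(xyz=[[0.02,0.05,0.07],[0.036,0.083,0.128],[0.045,0.102,0.114],[0.045,0.102,0.114],[0.045,0.102,0.114]], angular=[[0,0,0],[0,0,0],[0,0,0],[0,0,0],[0,0,0]])

```text
clock: 11.17
ee_pos: [0.5828, 0.3332, 0.1346]
tcp_rot: [-0.582, -2.819, 0.892]
contact_force: [-0.4, 0.1, -2.6]
gripper_width: 0.0036
gripper_force: 30.0
```

Emit:
drive_tool(xyz=[[-0.008,-0.018,-0.028],[-0.015,-0.035,-0.055],[-0.023,-0.053,-0.082],[-0.03,-0.07,-0.11],[-0.036,-0.084,-0.13]], angular=[[0,0,0],[0,0,0],[0,0,0],[0,0,0],[0,0,0]])

```text
clock: 11.58
ee_pos: [0.5784, 0.3228, 0.1192]
tcp_rot: [-0.583, -2.819, 0.892]
contact_force: [-0.4, 0.7, -2.4]
gripper_width: 0.0038
gripper_force: 30.0
```

```bash
python3 -c "
from h import *
p=rep()"
```

```text
clamp-frame tcp (x,n,u) [-0.0004 -0.0011  0.0984] rot units [ 0.0012 -0.0073 -0.0011] [-0.3676  0.7118 -2.3561] 0.00377930788277859 [ 0.58  0.94  0.85 -0.33  1.87 -0.59]
```

Emit:
drive_tool(xyz=[[-0.006,-0.013,-0.02],[-0.011,-0.026,-0.041],[-0.017,-0.039,-0.061],[-0.023,-0.053,-0.082],[-0.023,-0.053,-0.082]], angular=[[0,0,0],[0,0,0],[0,0,0],[0,0,0],[0,0,0]])

```text
clock: 12.0
ee_pos: [0.5756, 0.3166, 0.1095]
tcp_rot: [-0.583, -2.82, 0.892]
contact_force: [-0.7, -0.6, -2.4]
gripper_width: 0.0038
gripper_force: 30.0
```

Emit:
drive_tool(xyz=[[-0.004,-0.009,-0.014],[-0.008,-0.018,-0.027],[-0.011,-0.026,-0.041],[-0.015,-0.035,-0.055],[-0.015,-0.035,-0.055]], angular=[[0,0,0],[0,0,0],[0,0,0],[0,0,0],[0,0,0]])

```text
clock: 12.42
ee_pos: [0.5739, 0.3125, 0.103]
tcp_rot: [-0.583, -2.82, 0.892]
contact_force: [-1.2, -0.3, -2.4]
gripper_width: 0.004
gripper_force: 30.0
```

```bash
python3 -c "
from h import *
p=rep()"
```

```text
clamp-frame tcp (x,n,u) [-0.0004 -0.001   0.0787] rot units [ 0.0011 -0.0069 -0.0012] [-1.1809 -0.257  -2.4432] 0.004011601149574909 [ 0.58  0.94  0.9  -0.33  1.82 -0.58]
```

Emit:
drive_tool(xyz=[[-0.002,-0.004,-0.007],[-0.004,-0.009,-0.014],[-0.006,-0.013,-0.021],[-0.006,-0.013,-0.021],[-0.006,-0.013,-0.021]], angular=[[0,0,0],[0,0,0],[0,0,0],[0,0,0],[0,0,0]])

```text
clock: 12.83
ee_pos: [0.5734, 0.3112, 0.1008]
tcp_rot: [-0.583, -2.82, 0.892]
contact_force: [1.0, -0.2, -2.6]
gripper_width: 0.0039
gripper_force: 30.0
```

Emit:
drive_tool(xyz=[[-0.002,-0.004,-0.007],[-0.004,-0.009,-0.014],[-0.004,-0.009,-0.014],[-0.004,-0.009,-0.014],[-0.004,-0.009,-0.014]], angular=[[0,0,0],[0,0,0],[0,0,0],[0,0,0],[0,0,0]])

```text
clock: 13.25
ee_pos: [0.573, 0.3103, 0.0994]
tcp_rot: [-0.583, -2.821, 0.891]
contact_force: [0.6, 2.8, 1.4]
gripper_width: 0.0038
gripper_force: 32.4
```

Emit:
drive_tool(xyz=[[-0.002,-0.004,-0.007],[-0.003,-0.006,-0.01],[-0.003,-0.006,-0.01],[-0.003,-0.006,-0.01],[-0.003,-0.006,-0.01]], angular=[[0,0,0],[0,0,0],[0,0,0],[0,0,0],[0,0,0]])

```text
clock: 13.67
ee_pos: [0.573, 0.3102, 0.0992]
tcp_rot: [-0.584, -2.823, 0.89]
contact_force: [0.7, 7.3, 11.8]
gripper_width: 0.004
gripper_force: 39.0
```

```bash
python3 -c "
from h import *
p=rep();print(get_obs()['moment'])
import cv2
np.save('T7.npy',calibration('wrist')['world_from_camera'])
w=cv2.cvtColor(grab_frame('wrist'),cv2.COLOR_RGB2BGR);cv2.imwrite('pics/7w.png',w);cv2.imwrite('pics/7s.png',cv2.cvtColor(grab_frame('scene'),cv2.COLOR_RGB2BGR))
g=cv2.cvtColor(w,cv2.COLOR_BGR2GRAY);g6=cv2.cvtColor(cv2.imread('pics/6w.png'),cv2.COLOR_BGR2GRAY)
for r in(125,140,160,180):print(r,g[r,300:362].tolist())
print('6',g6[160,300:362].tolist())"
```

```text
clamp-frame tcp (x,n,u) [-0.0003 -0.0008  0.0741] rot units [-0.0011 -0.0039 -0.0017] [ 0.7261  7.2561 11.7919] 0.004015395060927349 [ 0.58  0.94  0.91 -0.33  1.81 -0.58]
[ 0.5311  0.1797 -0.2542]
125 [113, 110, 113, 112, 108, 111, 110, 110, 108, 139, 168, 156, 125, 92, 165, 252, 255, 221, 201, 196, 188, 181, 174, 161, 134, 134, 161, 165, 218, 252, 248, 247, 248, 243, 232, 207, 186, 185, 181, 179, 178, 178, 176, 174, 172, 171, 168, 154, 125, 97, 211, 211, 208, 208, 208, 208, 209, 208, 207, 207, 208, 207]
140 [112, 111, 111, 112, 110, 111, 109, 108, 108, 133, 157, 159, 128, 96, 149, 252, 255, 228, 199, 194, 190, 180, 174, 160, 130, 148, 164, 163, 214, 253, 248, 247, 247, 243, 231, 200, 184, 183, 182, 181, 178, 178, 175, 172, 170, 172, 166, 147, 123, 115, 108, 106, 107, 108, 103, 106, 104, 104, 104, 101, 102, 101]
160 [110, 111, 112, 114, 111, 107, 110, 110, 109, 128, 150, 159, 126, 95, 152, 254, 255, 229, 197, 193, 189, 181, 174, 162, 128, 147, 164, 165, 208, 255, 248, 247, 247, 243, 230, 192, 185, 182, 180, 177, 174, 174, 172, 172, 168, 165, 161, 135, 107, 170, 206, 215, 210, 210, 209, 208, 210, 209, 207, 211, 210, 207]
180 [110, 111, 111, 113, 110, 108, 110, 108, 106, 130, 151, 161, 131, 103, 90, 254, 255, 232, 198, 194, 187, 180, 173, 158, 129, 143, 162, 181, 223, 251, 247, 246, 246, 242, 226, 178, 181, 180, 178, 176, 176, 175, 169, 169, 165, 161, 150, 120, 123, 196, 219, 215, 211, 211, 211, 210, 210, 210, 209, 211, 208, 209]
6 [181, 234, 244, 243, 213, 131, 106, 110, 112, 111, 114, 107, 108, 102, 145, 254, 255, 228, 200, 195, 188, 183, 174, 157, 127, 150, 166, 168, 169, 168, 162, 250, 250, 248, 247, 248, 244, 225, 196, 181, 180, 179, 177, 174, 172, 170, 168, 165, 128, 124, 190, 220, 215, 214, 212, 212, 213, 211, 210, 211, 211, 211]
```

Emit:
drive_tool(xyz=[[0.003,0.007,0.011],[0.005,0.012,0.018],[0.005,0.012,0.018],[0.005,0.012,0.018],[0.005,0.012,0.018]], angular=[[0,0,0],[0,0,0],[0,0,0],[0,0,0],[0,0,0]])

```text
clock: 14.18
ee_pos: [0.573, 0.3106, 0.0998]
tcp_rot: [-0.583, -2.82, 0.892]
contact_force: [1.0, 0.7, -2.2]
gripper_width: 0.004
gripper_force: 30.0
```

Emit:
drive_tool(xyz=[[0,0,0],[0,0,0],[0,0,0],[0,0,0],[0,0,0]], angular=[[0,0,0],[0,0,0],[0,0,0],[0,0,0],[0,0,0]], claw=-0.4)

```text
clock: 14.6
ee_pos: [0.5732, 0.3108, 0.1003]
tcp_rot: [-0.583, -2.82, 0.892]
contact_force: [0.5, -0.5, 0.3]
gripper_width: 0.0272
gripper_force: 0.0
```

```bash
python3 -c "
from h import *
p=rep()
import cv2
w=cv2.cvtColor(grab_frame('wrist'),cv2.COLOR_RGB2BGR);cv2.imwrite('pics/8w.png',w);cv2.imwrite('pics/8s.png',cv2.cvtColor(grab_frame('scene'),cv2.COLOR_RGB2BGR))
g=cv2.cvtColor(w,cv2.COLOR_BGR2GRAY)
for r in(125,160,180):print(r,g[r,300:362].tolist())
print(g[90:130,325].tolist(),cv2.cvtColor(cv2.imread('pics/7w.png'),cv2.COLOR_BGR2GRAY)[90:130,319].tolist())"
```

```text
clamp-frame tcp (x,n,u) [-0.0004 -0.0009  0.0754] rot units [ 0.0007 -0.0063 -0.0013] [ 0.5309 -0.4956  0.2929] 0.027199502229670262 [ 0.58  0.94  0.91 -0.33  1.81 -0.58]
125 [110, 108, 109, 110, 110, 105, 106, 108, 105, 121, 145, 163, 136, 109, 104, 145, 174, 169, 166, 174, 171, 161, 235, 255, 129, 151, 250, 245, 244, 255, 255, 233, 205, 190, 185, 174, 169, 156, 133, 146, 168, 178, 174, 172, 167, 169, 166, 155, 125, 98, 207, 207, 204, 204, 204, 203, 205, 205, 203, 205, 206, 203]
160 [110, 111, 108, 111, 110, 106, 107, 108, 106, 112, 138, 160, 139, 109, 88, 141, 174, 168, 168, 174, 170, 166, 197, 244, 239, 172, 251, 242, 213, 255, 254, 229, 200, 188, 182, 173, 166, 149, 132, 149, 178, 174, 171, 169, 166, 166, 159, 133, 106, 168, 201, 211, 207, 206, 205, 205, 207, 207, 206, 206, 207, 206]
180 [107, 109, 108, 109, 109, 108, 106, 107, 107, 106, 133, 160, 141, 112, 90, 142, 173, 167, 169, 170, 170, 160, 191, 238, 231, 227, 250, 247, 237, 255, 251, 225, 195, 187, 180, 171, 164, 144, 137, 151, 176, 171, 167, 164, 162, 159, 148, 119, 122, 193, 216, 209, 209, 208, 209, 208, 206, 206, 207, 207, 205, 207]
[198, 196, 199, 198, 200, 201, 203, 204, 206, 204, 173, 66, 79, 83, 83, 81, 66, 169, 254, 255, 252, 252, 252, 252, 252, 253, 253, 253, 254, 254, 254, 254, 255, 255, 246, 151, 201, 255, 255, 255] [178, 170, 188, 192, 235, 248, 247, 249, 253, 255, 115, 77, 82, 85, 81, 78, 107, 149, 183, 201, 197, 195, 196, 196, 195, 194, 196, 194, 195, 195, 197, 196, 196, 196, 194, 196, 196, 196, 197, 195]
```

Emit:
drive_tool(xyz=[[0.03,0.065,0.1],[0.06,0.13,0.2],[0.09,0.2,0.31],[0.12,0.27,0.42],[0.143,0.329,0.512]], angular=[[0,0,0],[0,0,0],[0,0,0],[0,0,0],[0,0,0]])

```text
clock: 15.12
ee_pos: [0.5906, 0.3509, 0.1626]
tcp_rot: [-0.583, -2.821, 0.891]
contact_force: [0.4, -0.0, 0.1]
gripper_width: 0.0275
gripper_force: 0.0
```

Emit:
drive_tool(xyz=[[0,0,0],[0,0,0],[0,0,0],[0,0,0],[0,0,0]], angular=[[0,0,0],[0,0,0],[0,0,0],[0,0,0],[0,0,0]], claw=-1)

```text
clock: 15.53
ee_pos: [0.59, 0.3498, 0.1609]
tcp_rot: [-0.583, -2.819, 0.893]
contact_force: [-0.2, 0.2, -0.5]
gripper_width: 0.0006
gripper_force: 0.0
```

Emit:
drive_tool(xyz=[[-0.01,-0.022,-0.034],[-0.02,-0.044,-0.068],[-0.03,-0.066,-0.102],[-0.04,-0.088,-0.137],[-0.044,-0.1,-0.157]], angular=[[0,0,0],[0,0,0],[0,0,0],[0,0,0],[0,0,0]])

```text
clock: 15.95
ee_pos: [0.5846, 0.3377, 0.142]
tcp_rot: [-0.583, -2.819, 0.893]
contact_force: [-0.9, 0.3, -0.5]
gripper_width: 0.0002
gripper_force: 0.0
```

```bash
python3 -c "
from h import *
p=rep()"
```

```text
clamp-frame tcp (x,n,u) [-0.0006 -0.0009  0.1263] rot units [ 0.0015 -0.0075 -0.0011] [-0.8948  0.3274 -0.5486] 0.00020654505731481295 [ 0.6   0.95  0.78 -0.33  1.94 -0.6 ]
```

Emit:
drive_tool(xyz=[[-0.004,-0.009,-0.014],[-0.008,-0.018,-0.027],[-0.011,-0.026,-0.041],[-0.011,-0.026,-0.041],[-0.011,-0.026,-0.041]], angular=[[0,0,0],[0,0,0],[0,0,0],[0,0,0],[0,0,0]])

```text
clock: 16.37
ee_pos: [0.5844, 0.3366, 0.1401]
tcp_rot: [-0.584, -2.824, 0.888]
contact_force: [-0.5, 10.7, 19.6]
gripper_width: 0.0006
gripper_force: 11.0
```

Emit:
drive_tool(xyz=[[-0.002,-0.004,-0.007],[-0.003,-0.007,-0.01],[-0.003,-0.007,-0.01],[-0.003,-0.007,-0.01],[-0.003,-0.007,-0.01]], angular=[[0,0,0],[0,0,0],[0,0,0],[0,0,0],[0,0,0]])

```text
clock: 16.78
ee_pos: [0.5844, 0.3365, 0.14]
tcp_rot: [-0.584, -2.826, 0.886]
contact_force: [0.5, 16.7, 29.0]
gripper_width: 0.0004
gripper_force: 16.5
```

Emit:
drive_tool(xyz=[[0.05,0.11,0.17],[0.05,0.11,0.4],[0.05,0.11,0.83],[0.05,0.11,0.83],[0.05,0.11,0.83]], angular=[[0,0,0],[0,0,0],[0,0,0],[0,0,0],[0,0,0]])

```text
clock: 17.2
ee_pos: [0.5905, 0.3484, 0.2405]
tcp_rot: [-0.586, -2.827, 0.886]
contact_force: [0.3, -0.3, -1.0]
gripper_width: 0.0001
gripper_force: 0.0
```

Emit:
drive_tool(xyz=[[-0.72,-0.44,0],[-0.72,-0.44,0],[-0.72,-0.44,0],[-0.72,-0.44,0],[-0.72,-0.44,0]], angular=[[0.07,-0.03,0],[0.14,-0.06,0],[0.21,-0.09,0],[0.28,-0.12,0],[0.357,-0.155,0]])

```text
clock: 17.62
ee_pos: [0.5005, 0.2938, 0.2366]
tcp_rot: [-0.615, -2.979, 0.456]
contact_force: [2.0, -0.1, 0.2]
gripper_width: 0.0007
gripper_force: 0.0
```

Emit:
drive_tool(xyz=[[-0.72,-0.44,0],[-0.72,-0.44,0],[-0.72,-0.44,0],[-0.72,-0.44,0],[-0.72,-0.44,0]], angular=[[0.07,-0.03,0],[0.14,-0.06,0],[0.21,-0.09,0],[0.28,-0.12,0],[0.357,-0.155,0]])

```text
clock: 18.03
ee_pos: [0.4155, 0.2416, 0.2366]
tcp_rot: [-0.634, -3.075, -0.003]
contact_force: [0.3, 0.1, 0.5]
gripper_width: 0.0
gripper_force: 0.0
```

```bash
python3 -c "
from h import *
import cv2
p=rep();print(p,R.from_rotvec(get_obs()['tcp_rot']).as_matrix())
s=grab_frame('scene');t=grab_frame('top');cv2.imwrite('pics/9s.png',cv2.cvtColor(s,cv2.COLOR_RGB2BGR));cv2.imwrite('pics/9t.png',cv2.cvtColor(t,cv2.COLOR_RGB2BGR))
def proj(nm,p):
    c=calibration(nm);T=np.linalg.inv(c['world_from_camera']);q=T[:3,:3]@p+T[:3,3];return np.array([c['fx']*q[0]/q[2]+c['cx'],c['fy']*q[1]/q[2]+c['cy']])
for uu in(.12,.125):
  for x in(-.08,.08):print(uu,x,proj('scene',F+xc*x+u*uu+n*.001))
# sheet vs. initial scene difference
s0=cv2.imread('pics/scene0.png');d=np.abs(s0.astype(int)-cv2.cvtColor(s,cv2.COLOR_RGB2BGR)).max(2)>40
for r in range(250,312,3):print(r,''.join('#' if v else '.' for v in d[r,275:375]))
"
```

```text
clamp-frame tcp (x,n,u) [-0.1174 -0.1826  0.1145] rot units [-0.7164  0.3067 -0.0029] [0.3362 0.0644 0.4652] 1.3323947612031142e-05 [ 0.4   0.27  1.66  0.    1.22 -0.76]
[0.4155 0.2416 0.2366] [[-0.9183  0.3958 -0.0019]
 [ 0.3958  0.9183  0.0021]
 [ 0.0026  0.0012 -1.    ]]
0.12 -0.08 [338.2202 293.6967]
0.12 0.08 [282.523  271.7061]
0.125 -0.08 [337.8907 294.0983]
0.125 0.08 [281.9323 271.9863]
250 ....................................................................................................
253 ....................................................................................................
256 ....................................................................................................
259 ....................................................................................................
262 ....................................................................................................
265 ....................................................................................................
268 ................###########........................................
[... 803 characters left out ...]
.........................###########..................................
295 ....................................................................................................
298 ....................................................................................................
301 ....................................................................................................
304 ....................................................................................................
307 ....................................................................................................
310 ....................................................................................................
```

Emit:
drive_tool(xyz=[[0.02,0.02,-0.3],[0.02,0.02,-0.6],[0.02,0.02,-0.85],[0.02,0.02,-0.85],[0.02,0.02,-0.85]], angular=[[0,0,0],[0,0,0],[0,0,0],[0,0,0],[0,0,0]])

```text
clock: 18.55
ee_pos: [0.4184, 0.2443, 0.1335]
tcp_rot: [-0.633, -3.07, 0.007]
contact_force: [0.2, 0.7, 1.0]
gripper_width: 0.0007
gripper_force: 0.0
```

Emit:
drive_tool(xyz=[[0,0,-0.058],[-0.024,-0.056,-0.107],[-0.048,-0.109,-0.163],[-0.068,-0.156,-0.228],[-0.084,-0.194,-0.293]], angular=[[0,0,0],[0,0,0],[0,0,0],[0,0,0],[0,0,0]])

```text
clock: 18.97
ee_pos: [0.4092, 0.2198, 0.0996]
tcp_rot: [-0.634, -3.075, 0.002]
contact_force: [2.5, -9.8, 9.6]
gripper_width: 0.0004
gripper_force: 5.5
```

Emit:
drive_tool(xyz=[[0,0,-0.03],[0,0,-0.06],[-0.005,-0.01,-0.09],[-0.008,-0.02,-0.12],[-0.01,-0.025,-0.147]], angular=[[0,0,0],[0,0,0],[0,0,0],[0,0,0],[0,0,0]])

```text
clock: 19.38
ee_pos: [0.4071, 0.2171, 0.0817]
tcp_rot: [-0.634, -3.073, 0.003]
contact_force: [-1.8, -4.2, 4.7]
gripper_width: 0.0004
gripper_force: 2.5
```

Emit:
drive_tool(xyz=[[0,0,-0.03],[0,0,-0.06],[-0.004,-0.01,-0.09],[-0.008,-0.02,-0.12],[-0.01,-0.025,-0.155]], angular=[[0,0,0],[0,0,0],[0,0,0],[0,0,0],[0,0,0]])

```text
clock: 19.8
ee_pos: [0.4063, 0.2147, 0.0631]
tcp_rot: [-0.634, -3.074, 0.001]
contact_force: [-1.5, 0.5, 7.2]
gripper_width: 0.0005
gripper_force: 3.9
```

Emit:
drive_tool(xyz=[[0,0,-0.01],[0,0,-0.02],[0,0,-0.025],[0,0,-0.025],[0,0,-0.025]], angular=[[0,0,0],[0,0,0],[0,0,0],[0,0,0],[0,0,0]])

```text
clock: 20.22
ee_pos: [0.4064, 0.2147, 0.0619]
tcp_rot: [-0.634, -3.075, 0.001]
contact_force: [-12.1, -5.1, 57.9]
gripper_width: 0.0001
gripper_force: 28.9
```

Emit:
drive_tool(xyz=[[0,0,0.05],[0,0,0.3],[0,0,0.6],[0,0,0.95],[0,0,0.95]], angular=[[0,0,0],[0,0,0],[0,0,0],[0,0,0],[0,0,0]])

```text
clock: 20.63
ee_pos: [0.409, 0.2157, 0.18]
tcp_rot: [0.634, 3.073, 0.005]
contact_force: [2.5, 1.1, 0.5]
gripper_width: 0.0007
gripper_force: 0.0
```

Emit:
drive_tool(xyz=[[-0.2,-0.2,0.3],[-0.2,-0.3,0.4],[-0.2,-0.5,0.4],[-0.2,-0.5,0.4],[-0.2,-0.5,0.4]], angular=[[0,0,0],[0,0,0],[0,0,0],[0,0,0],[0,0,0]])

```text
clock: 21.05
ee_pos: [0.3824, 0.1542, 0.2221]
tcp_rot: [-0.637, -3.074, 0.002]
contact_force: [-0.5, 0.8, 0.8]
gripper_width: 0.0004
gripper_force: 0.0
```

```bash
python3 -c "
from h import *
import cv2
print(get_obs()['contact_force'])
s=cv2.cvtColor(grab_frame('scene'),cv2.COLOR_RGB2BGR);cv2.imwrite('pics/10s.png',s)
s0=cv2.imread('pics/scene0.png');d=np.abs(s0.astype(int)-s).max(2)>40
for r in range(245,312,3):print(r,''.join('#' if v else '.' for v in d[r,275:385]))
d=np.abs(cv2.imread('pics/9s.png').astype(int)-s).max(2)>40
print('vs before lever')
for r in range(239,312,3):print(r,''.join('#' if v else '.' for v in d[r,275:385]))
"
```

```text
[-0.5073  0.7723  0.79  ]
245 ..............................................................................................................
248 ..............................................................................................................
251 ......................................................................................###.##.##...............
254 ......................................................................................#####........##.........
257 ......................................................................................###.....##..............
260 .........................#####.......................................................####.....................
263 ....................##########..#######.............................................####......................
266 ....................########.##########..#####....................................####........................
269 ..............####.....###...#######...######.#..#####............................###.........................
272 ........#######...............####.
[... 3761 characters left out ...]
..........
296 ..............................................................................................................
299 ..............................................................................................................
302 ..............................................................................................................
305 ..............................................................................................................
308 ..............................................................................................................
311 ..............................................................................................................
```

The image difference shows that the jaw has closed and the lever has dropped, and the sheet hasn't moved. I'm handing in.

```bash
python3 -c "
from workcell import *
print(close_job())"
```

```text
the job is handed in; nothing more can be done
None
```

The sheet is in the clamp's slot with the lever pressed to its stop, and the job is handed in. No verdict came back; pressing the top edge put the sheet home to within about 4 mm, and image differences showed the jaw closed without shifting it, but I had no direct reading of jaw force or lever angle.

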